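Snap a circuit board onto its standoffs

TASK

Take the large green circuit board by its heat sink, lay it on the four white snap standoffs of the opened instrument base so that every standoff tip is in its hole, then push it down evenly, one end after the other, until all four standoffs have clicked through and the board sits fully home on their shoulders. Push gently (no more than about 20 N, and stop as soon as you feel that an end is home), keep the board within 10 degrees of level on the standoffs, do not disturb anything else on the bench, and let go at the end.

Things in the scene. Friction and masses are not known exactly. Their poses are not given: they have to be found in the camera images.
- board: the large green circuit board: plate 130 (x) x 100 (y) x 4 mm, about 0.18 kg, a finned heat sink in its middle, 40 (x) x 30 (y) mm, its top 36 mm above the board's underside: grip it across its 30 mm (y). Low parts up to 12 mm tall at x = +-23 to +-36 mm. Starts flat on the bench, +x roughly away from the robot. Origin: centre of the underside, z up
- base: the opened instrument base: a white open tray 200 (x) x 160 (y) x 32 mm, fixed to the bench, with four white snap standoffs in the pattern of the board's holes. The board goes on with both +x axes the same way (the pair at the +x end stands closer together). Origin: centre of the underside, on the bench, z up
- pad0 (a point): bare spot on the board's top between holes 0 and 1, good to push on; at x, y, z = -52, 0, 4 mm in the board's frame; 22 mm along x and 40 mm along y are free
- pad1 (a point): the same at the other end, between holes 2 and 3; at x, y, z = 52, 0, 4 mm
- hole0 (a point): centre of the board's hole 0 (12 mm square) at the underside, at x, y = -52, 38 mm in the board's frame
- snap0 (a joint): travel of one barb of standoff 0: 0 = sprung out (before, and again once it has clicked over the board), 0.0022 = squeezed in by the hole
- seat0 (a point): nominal centre of the shoulder top of standoff 0, for hole 0; at x, y, z = -52, 38, 44 mm in the base's frame. The true shoulders, all four alike, stand 0 to 7.5 mm higher than this nominal point, each time differently: it shows only by feel (or by eye)
- hole1 (a point): centre of the board's hole 1 (12 mm square) at the underside, at x, y = -52, -38 mm in the board's frame
- snap1 (a joint): travel of one barb of standoff 1: 0 = sprung out (before, and again once it has clicked over the board), 0.0022 = squeezed in by the hole
- seat1 (a point): nominal centre of the shoulder top of standoff 1, for hole 1; at x, y, z = -52, -38, 44 mm in the base's frame. Above the shoulder (17 mm across) a tapering tip rises 20 mm, 5 mm wide at its end: it catches a hole up to 2.5 mm off. Sprung barbs on its +-x sides carry a loosely laid board with its underside about 11 mm above the true shoulder
- hole2 (a point): centre of the board's hole 2 (12 mm square) at the underside, at x, y = 52, 30 mm in the board's frame
- snap2 (a joint): travel of one barb of standoff 2: 0 = sprung out (before, and again once it has clicked over the board), 0.0022 = squeezed in by the hole
- seat2 (a point): nominal centre of the shoulder top of standoff 2, for hole 2; at x, y, z = 52, 30, 44 mm in the base's frame. Pushing one hole past its barbs takes 2 to 5 N, so an end takes 5 to 9 N and all four at once twice that. It clicks when the underside is 1.5 mm above the true shoulder; it then rests on the hard shoulder with under 1 mm of play below the barbs
- hole3 (a point): centre of the board's hole 3 (12 mm square) at the underside, at x, y = 52, -30 mm in the board's frame
- snap3 (a joint): travel of one barb of standoff 3: 0 = sprung out (before, and again once it has clicked over the board), 0.0022 = squeezed in by the hole
- seat3 (a point): nominal centre of the shoulder top of standoff 3, for hole 3; at x, y, z = 52, -30, 44 mm in the base's frame. More than 40 N between board and base would crack the board
- spare: a smaller green spare board, 100 x 75 x 4 mm with a low heat sink (24 x 24 x 12 mm); not wanted. Origin: centre of its underside (bystander)
- screwdriver: screwdriver lying on the bench (bystander)
- wrench: small wrench lying on the bench (bystander)
- jar: amber jar, 48 mm across, 65 mm tall (bystander)
- beaker: glass beaker, 68 mm across, 85 mm tall (bystander)
- reagent: amber bottle, 60 mm across, 120 mm tall (bystander)
- flask: glass beaker, 56 mm across, 100 mm tall (bystander)
Mind the look-alikes: they are no part of the job. Several things have the shape of the board; the one meant has the colours described above.

How it is judged:
By the outcome, as a careful person would: the job done as asked, in the order asked, and still so for the second after the job is handed in, with the robot touching nothing.
It also fails if it takes over 61 s, if anything falls off the work surface, if the arm or the gripper's body presses on something with over 40 N, if the wrist force passes 120 N, or if a joint passes its speed limit or range.

ROBOT

A 6-joint arm with a two-finger parallel gripper is mounted at the origin on the work surface. World frame = base frame: x ahead of the robot, y to its left, z up, the work surface at z = 0. Lengths are in m, angles in degrees, forces in N, time in s.
With the tool pointing down it reaches from about 0.275 to 1 m from the base axis. Payload 8.4 kg.
Tool frame: the origin (TCP) lies on the centre line of the jaws, within the pads' length; the fingertips stand 19 mm ahead of it and the grasp point (between the pads) is the TCP; z points along the fingers, y is the direction in which the jaws open and shut (so a half turn about z gives the same grasp; the last joint's range is limited). The gripper opens to 85 mm and grips with 20 to 120 N. Pads are 22 mm wide; open, the fingers measure 114 mm over their backs; the gripper's body (76 mm by 85 mm) begins 54 mm behind the grasp point. The pads swing forward as they close: fully open they stand 13 mm farther back than shut.
Start: joints at [-75.883, 20.225, 93.587, -0, 66.188, -0.138], TCP at [0.154, -0.606, 0.25] pointing down, gripper open.
Joint ranges: [-150.9, 150.9], [-52.94, 120.26], [3.33, 152.33], [-74.26, 254.26], [0, 154.13], [-172.89, 172.89]. Speed limits (degrees/s): [127.2, 127.2, 159.86, 180, 180, 180].

INTERFACE

Orientations are given as a 3x3 rotation matrix whose columns are the frame's x, y, z axes.
In Python, from cell import readout, get_image, order gives the robot as it stands. The module is installed in compiled form; this text tells all that it offers.
- The arm moves only by the shell command python3 -m inch 'ROWS' [FORCE]. ROWS is JSON, one flat list of numbers, 7 for each row, row after row: the turn, a rotation vector about the tool's x, y, z in degrees, then the shift along the tool's x, y, z in mm, then the closure, from 0 (fully open) to 1 (shut). A call has exactly 8 rows; each row is the pose to reach, as a shift and turn from the pose commanded when the call began, along the tool's axes at that moment; what a row does not reach only later rows make up. A row lasts 1/10 s, in which the tool goes at most 50 mm and 8.59 degrees, less where a joint would pass 70% of its speed; a pose out of reach is approached as far as the arm can. A call with a gripper value outside its range is refused whole. The fingers move at their own pace and stop on an object; FORCE is the grip in N (left out, the last holds). Time passes only in rows, so rows that repeat a pose let the fingers close, or fill a call up. It gives the time, the measured TCP pose, the force and the opening at its end, in the units of the state.
- readout.get_obs(): the state, without advancing time (a new reading comes with each control period).
- get_image(name): name is "scene" or "top" or "wrist"; returns a dict with "color" (400x640x3 uint8, red, green, blue), "camera_matrix" (3x3 intrinsics, pixels), "extrinsics" (4x4, takes a point from camera to world coordinates); the wrist camera has in their place "hand_eye" (4x4, takes a point from camera to tool coordinates, whose origin is the TCP and whose axes are the flange's). Camera axes: x right, y up, looking along -z (the intrinsics and any distortion apply to the point x, -y, -z); pixel columns grow to the right and rows downward; lengths in m; the calibration is good to about 2 mm. A picture is of the moment at which its call begins: read the wrist's pose just before it. There is no depth.
- order.hand_in(): hands the job in, once; it reports no verdict.
The state is a dict: "t": time; "joint_positions": joint angles; "qvel": joint speeds; "effort": joint torques, N m; "eef_pos": TCP position; "ee_rot": TCP orientation; "contact_force": force on the tool from outside, world axes, zero at the start; "moment": the same for the moment, N m; "gripper_width": opening from 0.0 (shut) to 1.0 (fully open).
Only numpy, scipy, OpenCV 4.12 (cv2) and the standard library are available. Lean on these libraries where they do the work, as an engineer would, in place of code of your own. Each camera call takes 0.05 s, during which the arm holds its last target.

## Working session

There is one attempt and no reset: what is moved stays moved. The work goes in short steps, Python scripts to look and compute and a shell command to move; the robot and the scene stay as the last step left them, time stands still between calls to the robot, and variables do not carry over. Pictures are saved under pics/ and viewed, and the job is handed in when it is done.

```bash
mkdir -p pics; python3 - <<'E'
from cell import readout,get_image
import cv2,numpy as np
o=readout.get_obs();print(o)
for n in["scene","top","wrist"]:
    d=get_image(n);cv2.imwrite(f"pics/{n}0.png",d["color"][:,:,::-1]);np.savez(f"pics/{n}0.npz",**d)
    print(n,[ (k,np.round(v,4).tolist()) for k,v in d.items() if k!="color"])
E
```

```text
{'t': 0.0, 'joint_positions': array([-7.58818878e+01,  2.02628747e+01,  9.36316426e+01,  6.20087339e-04,
        6.61880669e+01, -1.39710390e-01]), 'qvel': array([-0.05647799, -0.02715529,  0.02358971, -0.04148006, -0.09143985,
        0.04731656]), 'effort': array([-1.69816376e-04, -6.05251122e+01, -3.42072129e+01,  2.49487914e-05,
        9.47311433e-03,  6.07625417e-07]), 'eef_pos': array([ 0.15379208, -0.60529115,  0.24953827]), 'ee_rot': array([[ 9.69198374e-01,  2.46281131e-01, -3.41977934e-04],
       [ 2.46281368e-01, -9.69197362e-01,  1.40024413e-03],
       [ 1.34095950e-05, -1.44133712e-03, -9.99998961e-01]]), 'contact_force': array([-0.78525017, -0.16380088,  0.65083527]), 'moment': array([ 0.00022052, -0.05061822, -0.0210007 ]), 'gripper_width': 0.9990274502983664}
scene [('camera_matrix', [[503.7213, 0.0, 322.5177], [0.0, 503.7213, 199.997], [0.0, 0.0, 1.0]]), ('extrinsics', [[0.8457, -0.3724, 0.3822, 1.0913], [0.5335, 0.5704, -0.6245, -1.0441], [0.0146, 0.7321, 0.6811, 1.0818], [0.0, 0.0, 0.0, 1.0]])]
top [('camera_matrix', [[470.6906, 0.0, 322.9543], [0.0, 470.6906, 206.2965], [0.0, 0.0, 1.0]]), ('extrinsics', [[0.0029, 0.9956, -0.0932, 0.377], [-1.0, 0.0028, -0.0015, -0.1236], [-0.0012, 0.0932, 0.9956, 1.7448], [0.0, 0.0, 0.0, 1.0]])]
wrist [('camera_matrix', [[309.3643, 0.0, 314.4549], [0.0, 309.3643, 201.7382], [0.0, 0.0, 1.0]]), ('hand_eye', [[-0.0007, 0.9494, 0.3141, 0.0802], [1.0, 0.0008, -0.0001, 0.0016], [-0.0004, 0.3141, -0.9494, -0.1232], [0.0, 0.0, 0.0, 1.0]])]
```

View pics/scene0.png

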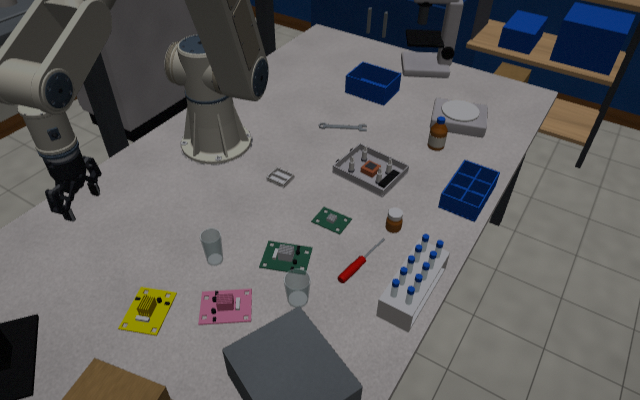

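View pics/top0.png

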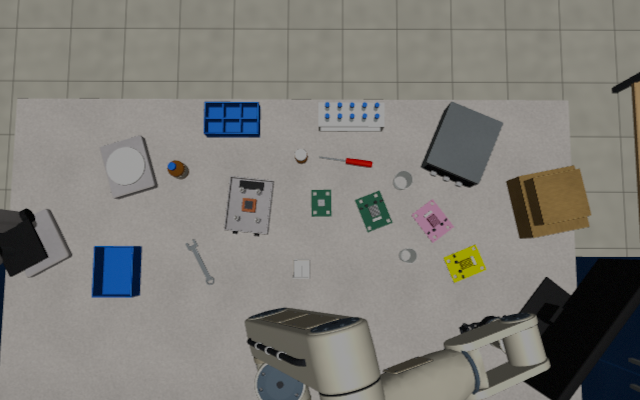

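View pics/wrist0.png

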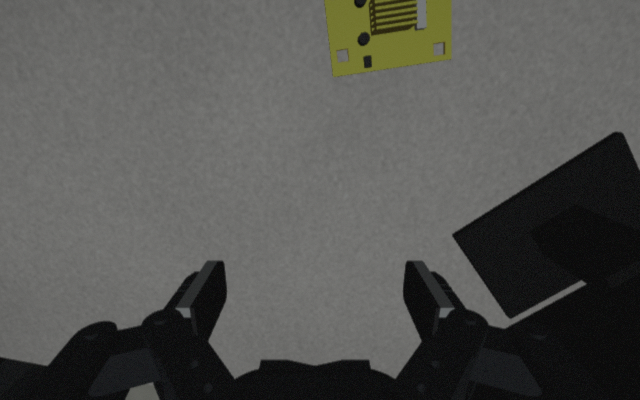

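Candidates in the top view: large green board (374,211), small green spare (321,203), pink board (432,220) and yellow board (465,263). By the description I choose (374,211). The tray is at (250,205). Next I check close crops and take rough positions.

```bash
cat > h.py <<'E'
import numpy as np,cv2
from cell import readout,get_image
def ray(d,uv,T=None):
    K=d["camera_matrix"];E=d["extrinsics"] if T is None else T
    x=(uv[0]-K[0,2])/K[0,0];y=(uv[1]-K[1,2])/K[1,1]
    v=E[:3,:3]@np.array([x,-y,-1.0]);return E[:3,3],v
def onz(d,uv,z,T=None):
    o,v=ray(d,uv,T);return o+v*(z-o[2])/v[2]
def proj(d,P,T=None):
    K=d["camera_matrix"];E=d["extrinsics"] if T is None else T
    c=E[:3,:3].T@(np.asarray(P)-E[:3,3]);return np.array([K[0,2]+K[0,0]*c[0]/-c[2],K[1,2]-K[1,1]*c[1]/-c[2]])
def wristT(o,d):
    T=np.eye(4);T[:3,:3]=o["ee_rot"];T[:3,3]=o["eef_pos"];return T@d["hand_eye"]
def snap(n,name):
    o=readout.get_obs();d=get_image(n);cv2.imwrite(f"pics/{name}.png",d["color"][:,:,::-1])
    T=wristT(o,d) if n=="wrist" else d["extrinsics"]
    np.savez(f"pics/{name}.npz",T=T,**{k:v for k,v in d.items()})
    return o,d,T
E
python3 - <<'E'
from h import *
d=np.load("pics/top0.npz");c=d["color"]
a=cv2.resize(c[170:250,210:410],None,fx=4,fy=4,interpolation=cv2.INTER_CUBIC)
cv2.imwrite("pics/crop1.png",a[:,:,::-1])
for n,uv,z in[("board",(374,211),.004),("spare",(321,203),.004),("base",(250,205),.03),("beaker1",(402,180),.09),("beaker2",(407,256),.09),("jar",(301,156),.06),("wr",(200,260),0)]:print(n,onz(d,uv,z).round(3))
E
```

```text
board [ 0.523 -0.31   0.004]
spare [ 0.552 -0.114  0.004]
base [0.542 0.146 0.03 ]
beaker1 [ 0.626 -0.401  0.09 ]
beaker2 [ 0.358 -0.415  0.09 ]
jar [ 0.718 -0.041  0.06 ]
wr [0.34  0.331 0.   ]
```

View pics/crop1.png

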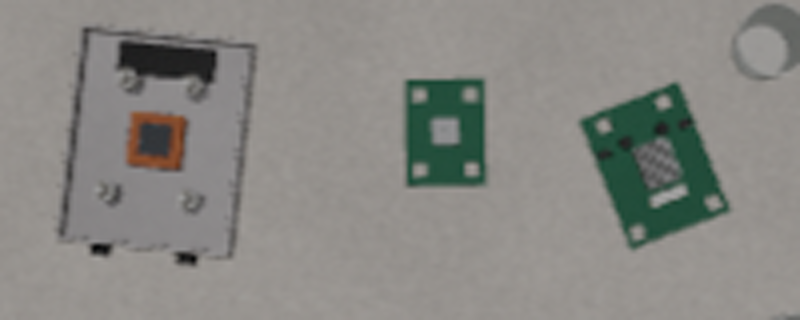

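The crop shows the large board (centre 658,163) with its narrow hole pair at the top, so its yaw is about +22°. The tray's yaw is about -7°, and the grey-sink spare lies between them. I move over the board for a close look.

```bash
python3 -m inch '[0,0,0,30,-14,0,0, 0,0,-1,75,-34,0,0, 0,0,-2,120,-54,0,0, 0,0,-3,165,-75,0,0, 0,0,-4,210,-95,0,0, 0,0,-5,255,-115,0,0, 0,0,-6,295,-134,0,0, 0,0,-7,330,-150,0,0]' && python3 -m inch '[0,0,-0.5,35,-16,0,0, 0,0,-1,65,-30,0,0, 0,0,-1,85,-39,0,0, 0,0,-1,95,-43,0,0, 0,0,-1,100,-45,0,0, 0,0,-1,100,-45,0,0, 0,0,-1,100,-45,0,0, 0,0,-1,100,-45,0,0]' && python3 - <<'E'
from h import *
o,d,T=snap("wrist","w1");print(o["t"],o["eef_pos"],o["ee_rot"].round(4),o["contact_force"])
E
```

```text
t: 0.95
eef_pos: [0.4382, -0.3773, 0.2502]
ee_rot: [[0.931, 0.364, -0.0], [0.364, -0.931, 0.0], [0.0, -0.0, -1.0]]
contact_force: [-0.3, -0.8, 0.3]
gripper_width: 1.001
t: 1.75
eef_pos: [0.513, -0.3017, 0.2503]
ee_rot: [[0.926, 0.378, -0.0], [0.378, -0.926, -0.0], [-0.0, 0.0, -1.0]]
contact_force: [0.0, -0.2, 0.3]
gripper_width: 1.002
1.75 [ 0.51303225 -0.3017121   0.25026617] [[ 9.259e-01  3.777e-01 -2.000e-04]
 [ 3.777e-01 -9.259e-01 -1.000e-04]
 [-2.000e-04  0.000e+00 -1.000e+00]] [ 0.04000903 -0.21966569  0.33332199]
```

View pics/w1.png

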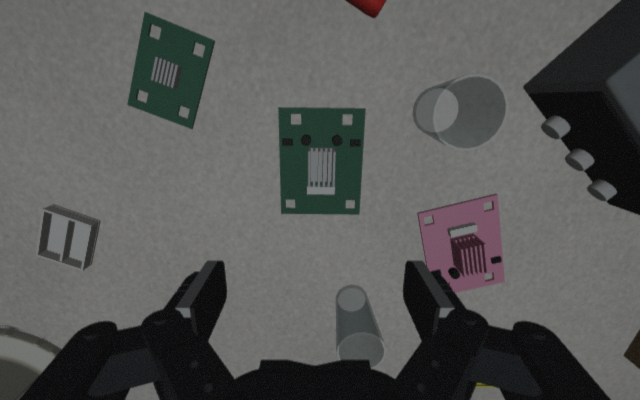

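The wrist view shows the large green board centred at (322,160) with four holes, the spare at (172,70), pink at (465,240), and a beaker at (470,110). I measure the board from its hole centroids.

```bash
cat >> h.py <<'E'
def fit2(src,dst): # rigid 2D: dst = R src + t
    s=src.mean(0);q=dst.mean(0);A=(src-s);B=dst-q
    a=np.arctan2((A[:,0]*B[:,1]-A[:,1]*B[:,0]).sum(),(A*B).sum())
    R=np.array([[np.cos(a),-np.sin(a)],[np.sin(a),np.cos(a)]]);t=q-R@s
    return np.degrees(a),t,np.linalg.norm(dst-(src@R.T+t),axis=1)
H=np.array([[-52,38],[-52,-38],[52,30],[52,-30]])/1000.
E
python3 - <<'E'
from h import *
d=np.load("pics/w1.npz");c=d["color"];T=d["T"]
g=cv2.cvtColor(c,cv2.COLOR_RGB2HSV);m=cv2.inRange(g,(60,90,20),(95,255,255))
n,l,st,ce=cv2.connectedComponentsWithStats(m)
for i in range(1,n):
    if st[i,4]>500:print(i,st[i],ce[i].round(1))
i=l[180,300];b=(l==i).astype(np.uint8)
cn,h=cv2.findContours(b,cv2.RETR_CCOMP,cv2.CHAIN_APPROX_NONE)
r=cv2.minAreaRect(max(cn,key=len));print(r)
C=np.array([onz(d,p,.004,T)[:2] for p in cv2.boxPoints(r)]);print("corner centre",C.mean(0),np.linalg.norm(C-np.roll(C,1,0),axis=1))
P=[]
for k,q in enumerate(cn):
    if h[0][k][3]>=0 and cv2.contourArea(q)>20:
        M=cv2.moments(q);uv=(M["m10"]/M["m00"],M["m01"]/M["m00"]);p=onz(d,uv,.003,T)
        print(np.round(uv,1),cv2.contourArea(q),p.round(4))
E
```

```text
1 [ 129   14   85  114 4802] [169.9  70.5]
3 [ 279  109   85  105 5879] [320.3 158.6]
((321.0, 161.0), (104.0, 84.0), 90.0)
corner centre [ 0.52217351 -0.30825495] [0.12697039 0.09612495 0.1270568  0.10695584]
[349.8 204.1] 140.5 [ 0.4881 -0.3619  0.003 ]
[289.9 203.2] 136.0 [ 0.4606 -0.2913  0.003 ]
[320.9 171. ] 1511.5 [ 0.5137 -0.3117  0.003 ]
[287.  141.5] 94.5 [ 0.5314 -0.2608  0.003 ]
[305.4 140. ] 105.5 [ 0.5413 -0.2804  0.003 ]
[336.7 139.9] 116.5 [ 0.5554 -0.3145  0.003 ]
[346.9 119.1] 187.0 [ 0.5817 -0.3161  0.003 ]
[295.6 118.9] 178.5 [ 0.5595 -0.2609  0.003 ]
```

```bash
python3 - <<'E'
from h import *
W=np.array([[.4606,-.2913],[.4881,-.3619],[.5595,-.2609],[.5817,-.3161]])
a,t,e=fit2(H,W);print(a,t,e)
print(np.linalg.norm(W[0]-W[1]),np.linalg.norm(W[2]-W[3]))
o=readout.get_obs();R=o["ee_rot"];D=R.T@(np.array([t[0],t[1],0.0])-o["eef_pos"]);print(D*1000,np.degrees(np.arctan2(R[1,0],R[0,0])))
E
```

```text
21.573443396807782 [ 0.522475 -0.30755 ] [0.00045573 0.0001085  0.00047607 0.00028058]
0.07576681331559351 0.05949689067505962
[  6.49784087   9.00339426 250.29863947] 22.191139591996475
```

```bash
python3 -m inch '[0,0,0.6,2,3,20,0, 0,0,0.6,5,7,60,0, 0,0,0.6,6.5,9,100,0, 0,0,0.6,6.5,9,140,0, 0,0,0.6,6.5,9,165,0, 0,0,0.6,6.5,9,175,0, 0,0,0.6,6.5,9,175,0, 0,0,0.6,6.5,9,175,0]' 40 && python3 - <<'E'
from h import *
o,d,T=snap("wrist","w2");print(o["t"],o["eef_pos"],o["contact_force"])
E
```

```text
t: 2.6
eef_pos: [0.5237, -0.3075, 0.0765]
ee_rot: [[0.93, 0.369, 0.001], [0.369, -0.93, -0.001], [0.001, 0.001, -1.0]]
contact_force: [-0.5, 0.2, 0.2]
gripper_width: 1.003
2.6 [ 0.52371121 -0.30746491  0.07646569] [-0.49418908  0.15182346  0.23137426]
```

View pics/w2.png

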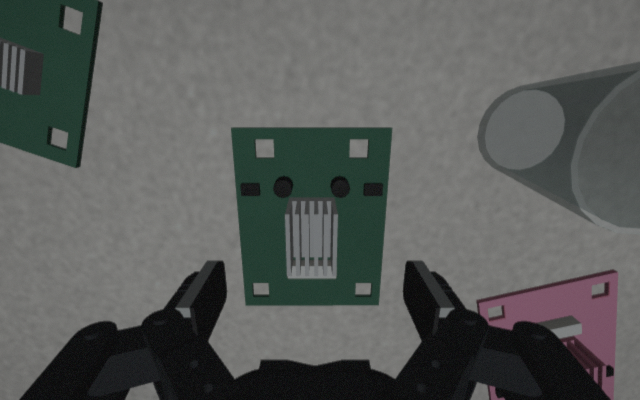

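The sink at (312,238) is centred between the jaws. I go down and close.

```bash
python3 -m inch '[0,0,0,0,0,20,0, 0,0,0,-0.5,0,38,0, 0,0,0,-0.5,0,48,0, 0,0,0,-0.5,0,48,0, 0,0,0,-0.5,0,48,0.3, 0,0,0,-0.5,0,48,0.5, 0,0,0,-0.5,0,48,0.8, 0,0,0,-0.5,0,48,0.8]' 40 && python3 -m inch '[0,0,0,0,0,0,0.9, 0,0,0,0,0,0,0.9, 0,0,0,0,0,0,0.9, 0,0,0,0,0,0,0.9, 0,0,0,0,0,-5,0.9, 0,0,0,0,0,-15,0.9, 0,0,0,0,0,-30,0.9, 0,0,0,0,0,-30,0.9]' && python3 - <<'E'
from h import *
o,d,T=snap("wrist","w3");print(o["t"],o["eef_pos"],o["contact_force"])
E
```

```text
t: 3.45
eef_pos: [0.5229, -0.3071, 0.028]
ee_rot: [[0.929, 0.369, 0.001], [0.369, -0.929, -0.0], [0.001, 0.001, -1.0]]
contact_force: [-5.2, 2.5, 10.4]
gripper_width: 0.343
t: 4.25
eef_pos: [0.524, -0.3078, 0.0598]
ee_rot: [[0.929, 0.369, 0.003], [0.369, -0.929, -0.002], [0.002, 0.003, -1.0]]
contact_force: [1.0, -0.5, -1.5]
gripper_width: 0.343
4.25 [ 0.52401175 -0.30779848  0.0598453 ] [ 0.97555093 -0.4647651  -1.47249891]
```

View pics/w3.png

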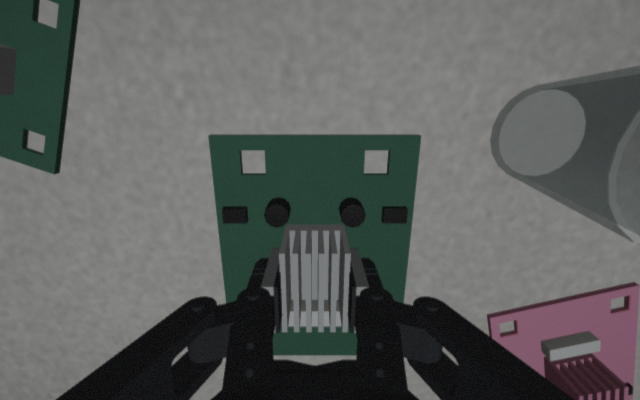

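The board is lifted cleanly, with its front holes at (254,162) and (376,162). I work out the board's position in the hand, then carry it high to the near side of the tray to look at the standoffs.

```bash
python3 -m inch '[0,0,0,0,0,-30,0.9, 0,0,0,0,0,-75,0.9, 0,0,2,4,-20,-120,0.9, 0,0,5,10,-55,-155,0.9, 0,0,9,18,-95,-185,0.9, 0,0,13,26,-140,-210,0.9, 0,0,17,34,-180,-230,0.9, 0,0,20,41,-222,-250,0.9]' && python3 -m inch '[0,0,3,13,-36,-12,0.9, 0,0,6,25,-75,-24,0.9, 0,0,8.5,38,-115,-34,0.9, 0,0,8.5,50,-150,-40,0.9, 0,0,8.5,62,-175,-40,0.9, 0,0,8.5,70,-187,-40,0.9, 0,0,8.5,70,-187,-40,0.9, 0,0,8.5,70,-187,-40,0.9]' && python3 - <<'E'
from h import *
o,d,T=snap("wrist","w4");print(o["t"],o["eef_pos"],o["contact_force"])
d=np.load("pics/w3.npz");T=np.array(d["hand_eye"])
for uv in[(254,162),(376,162)]:print(onz(d,uv,.024,T))
E
```

```text
t: 5.1
eef_pos: [0.4781, -0.084, 0.3083]
ee_rot: [[1.0, 0.026, 0.001], [0.026, -1.0, 0.0], [0.001, 0.0, -1.0]]
contact_force: [0.3, 0.3, -1.1]
gripper_width: 0.343
t: 5.9
eef_pos: [0.543, 0.1028, 0.3467]
ee_rot: [[0.993, -0.119, -0.001], [-0.119, -0.993, -0.001], [-0.001, 0.001, -1.0]]
contact_force: [0.3, 0.1, -1.7]
gripper_width: 0.344
5.9 [0.54295274 0.10280963 0.34673222] [ 0.33071626  0.05199543 -1.71413006]
[ 0.05141302 -0.02751072  0.024     ]
[0.05136886 0.03113174 0.024     ]
```

View pics/w4.png

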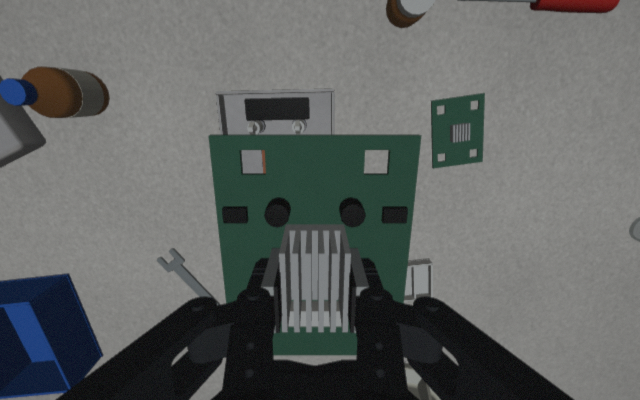

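I used the wrong axes in the second call (the tool had already turned), so the arm is above the tray rather than behind it. Nothing was touched. I back off 120 mm to see all the standoffs.

```bash
python3 -m inch '[0,0,0,-15,-6,0,0.9, 0,0,0,-45,-16,0,0.9, 0,0,0,-80,-28,0,0.9, 0,0,0,-105,-38,0,0.9, 0,0,0,-118,-42,0,0.9, 0,0,0,-122,-43,0,0.9, 0,0,0,-122,-43,0,0.9, 0,0,0,-122,-43,0,0.9]' && python3 - <<'E'
from h import *
o,d,T=snap("wrist","w5");print(o["t"],o["eef_pos"],o["contact_force"])
cv2.imwrite("pics/w5c.png",cv2.resize(d["color"][0:180,200:440],None,fx=3,fy=3,interpolation=cv2.INTER_CUBIC)[:,:,::-1])
E
```

```text
t: 6.75
eef_pos: [0.4282, 0.1603, 0.3474]
ee_rot: [[0.993, -0.12, 0.001], [-0.12, -0.993, -0.0], [0.001, 0.0, -1.0]]
contact_force: [0.0, 0.0, -1.8]
gripper_width: 0.342
6.75 [0.42815017 0.16029258 0.34741752] [ 0.02642997  0.04551835 -1.76393193]
```

View pics/w5c.png

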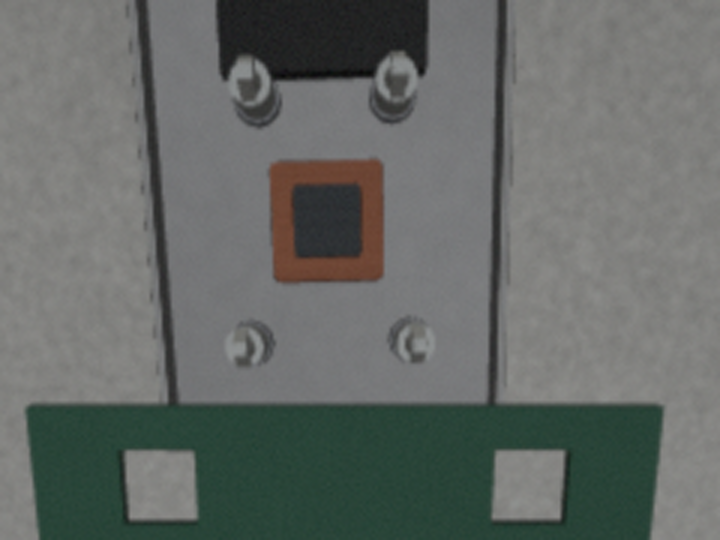

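```bash
python3 - <<'E'
from h import *
d=np.load("pics/w5.npz");c=d["color"]
a=[cv2.resize(c[y:y+32,x:x+36],None,fx=10,fy=10,interpolation=cv2.INTER_CUBIC) for x,y in[(268,12),(314,12),(264,98),(320,98)]]
im=np.vstack([np.hstack(a[:2]),np.hstack(a[2:])]);im=cv2.convertScaleAbs(im,alpha=1.3)
for k in range(0,640,50):cv2.line(im,(0,k),(6,k),(255,0,0),1)
cv2.imwrite("pics/tips.png",im[:,:,::-1])
E
```

```text
(no output)
```

View pics/tips.png

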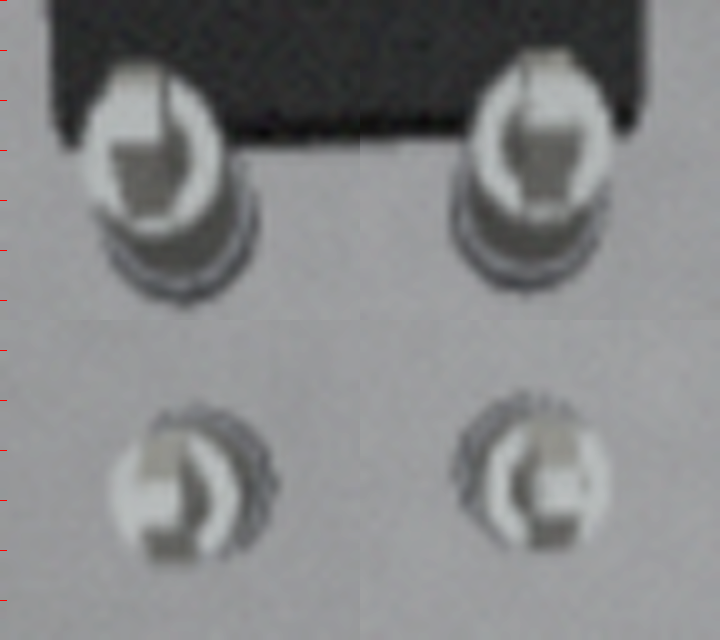

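The crop shows four white shoulder discs with centres at wrist pixels (283.2,27.2), (332.1,26.2), (281.5,115.7) and (338.7,115.2). I fit the pattern.

```bash
python3 - <<'E'
from h import *
d=np.load("pics/w5.npz");T=np.array(d["hand_eye"]);o=readout.get_obs()
uv=[(281.5,115.7),(338.7,115.2),(283.2,27.2),(332.1,26.2)]
Hf=H*[1,-1]  # tool frame has y flipped
zt=o["eef_pos"][2]
for z in(.044,.048,.052):
    W=np.array([onz(d,p,zt-z,T)[:2] for p in uv]);a,t,e=fit2(Hf,W);print(z,a,t*1000,e*1000,np.linalg.norm(W[0]-W[1]),np.linalg.norm(W[2]-W[3]),W[2:,0].mean()-W[:2,0].mean())
# holes in hand
c=d["color"];g=cv2.cvtColor(c,cv2.COLOR_RGB2HSV);m=cv2.inRange(g,(60,90,20),(95,255,255))
n,l,st,ce=cv2.connectedComponentsWithStats(m);b=(l==l[150,320]).astype(np.uint8)
cn,h=cv2.findContours(b,cv2.RETR_CCOMP,cv2.CHAIN_APPROX_NONE)
for k,q in enumerate(cn):
    if h[0][k][3]>=0 and cv2.contourArea(q)>100:
        x,y,w,hh=cv2.boundingRect(q);M=cv2.moments(q);p=(M["m10"]/M["m00"],M["m01"]/M["m00"])
        print(p,(w,hh),[ (onz(d,p,zz,T)*1000).round(2) for zz in(.024,.0255)])
C=max(cn,key=len)[:,0];
for col in (230,320,410):print(col,C[C[:,0]==col][:,1].min())
print("edge", [onz(d,(u,135),.024,T)*1000 for u in(210,420)])
E
```

```text
0.044 -1.1420296047823404 [112.91748259  -5.22223992] [0.2046833  0.8429806  0.43705558 0.39472825] 0.07604228565926394 0.059826239302464765 0.10467731649697425
0.048 -1.1420296047823417 [112.61602078  -5.15762581] [0.79672234 0.35459533 0.19121941 0.59409014] 0.0753290526300523 0.05926510348817273 0.10369550330070311
0.052 -1.142029604782339 [112.31455896  -5.0930117 ] [1.39754889 0.53716687 0.72465229 1.08923508] 0.07461581960084064 0.058703967673880704 0.10271369010443199
(394.26399422174063, 214.65113759479956) (29, 20) [array([25.17, 42.24, 24.  ]), array([24.6 , 42.65, 25.5 ])]
(234.49758991472004, 214.60956618464962) (28, 20) [array([ 25.26, -38.94,  24.  ]), array([ 24.69, -39.35,  25.5 ])]
(375.70917537746806, 161.5177700348432) (30, 29) [array([52.44, 31.13, 24.  ]), array([52.15, 31.43, 25.5 ])]
(252.9552134359692, 161.46139491485886) (29, 28) [array([ 52.51, -27.84,  24.  ]), array([ 52.22, -28.14,  25.5 ])]
230 136
320 136
410 136
edge [array([ 65.02236872, -47.13999158,  24.        ]), array([64.95158396, 51.08109114, 24.        ])]
```

```bash
python3 -m inch '[0,0,-0.5,20,-1,-10,0.9, 0,0,-1.1,55,-4,-40,0.9, 0,0,-1.1,90,-6,-85,0.9, 0,0,-1.1,108,-6.8,-85,0.9, 0,0,-1.1,113,-6.8,-40,0.9, 0,0,-1.1,113,-6.8,0,0.9, 0,0,-1.1,113,-6.8,50,0.9, 0,0,-1.1,113,-6.8,100,0.9]' && python3 -m inch '[0,0,0,0,0,40,0.9, 0,0,0,0,0,75,0.9, 0,0,0,0,0,100,0.9, 0,0,0,0,0,115,0.9, 0,0,0,0,0,120,0.9, 0,0,0,0,0,120,0.9, 0,0,0,0,0,120,0.9, 0,0,0,0,0,120,0.9]' && python3 - <<'E'
from h import *
o,d,T=snap("wrist","w6");print(o["t"],o["eef_pos"],o["contact_force"],o["ee_rot"])
for n in("scene","top"):snap(n,n+"6")
c=np.load("pics/scene6.npz")["color"]
a=cv2.resize(c[110:230,300:440],None,fx=5,fy=5,interpolation=cv2.INTER_CUBIC);cv2.imwrite("pics/s6c.png",a[:,:,::-1])
E
```

```text
t: 7.6
eef_pos: [0.5413, 0.1533, 0.2455]
ee_rot: [[0.995, -0.101, 0.001], [-0.101, -0.995, 0.0], [0.001, -0.0, -1.0]]
contact_force: [1.2, 0.5, -2.7]
gripper_width: 0.345
t: 8.4
eef_pos: [0.5413, 0.1541, 0.1283]
ee_rot: [[0.995, -0.1, 0.002], [-0.1, -0.995, 0.001], [0.002, -0.001, -1.0]]
contact_force: [-0.1, 0.4, -1.8]
gripper_width: 0.338
8.4 [0.54126773 0.15406046 0.12834151] [-0.09779633  0.40173458 -1.83575668] [[ 9.94965512e-01 -1.00201171e-01  1.83171919e-03]
 [-1.00202252e-01 -9.94966960e-01  5.07883947e-04]
 [ 1.77160950e-03 -6.88869399e-04 -9.99998193e-01]]
```

View pics/w6.png

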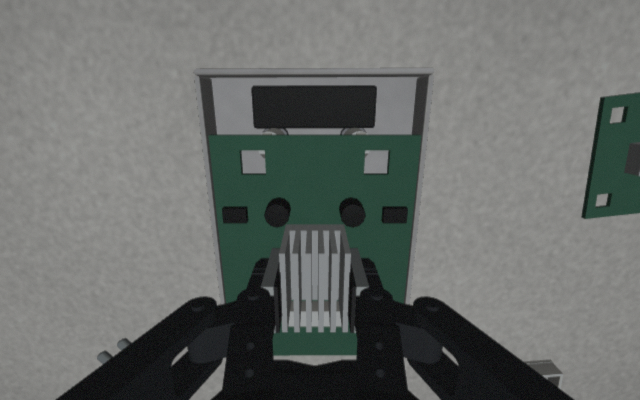

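View pics/s6c.png

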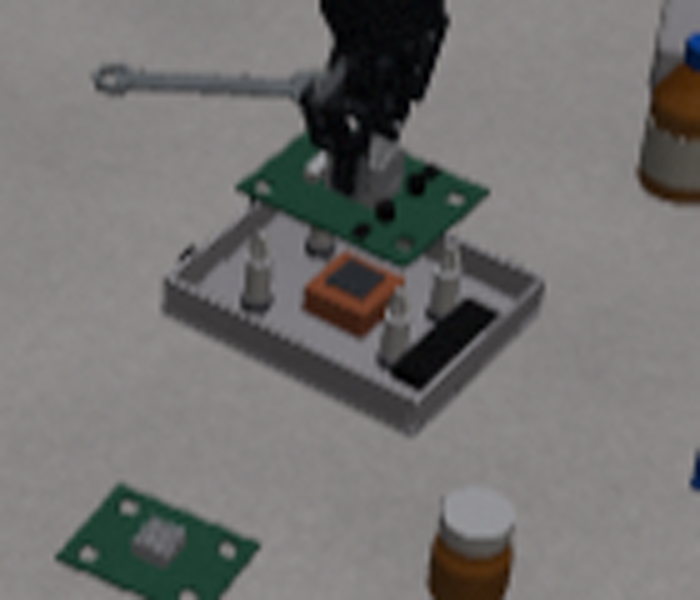

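```bash
python3 - <<'E'
from h import *
d=np.load("pics/w6.npz");c=d["color"]
a=cv2.resize(c[115:185,234:396],None,fx=4.9,fy=4.9,interpolation=cv2.INTER_CUBIC);cv2.imwrite("pics/w6c.png",cv2.convertScaleAbs(a,alpha=1.3)[:,:,::-1])
T=np.array(d["hand_eye"]);z0=.1283
for z in(.044,.048,.0515):
  for s in(-1,1):
    print(z,"front edge of disc",proj(d,[.052+.0085,.00165+s*.03,z0-z],T),"tip top",proj(d,[.052,.00165+s*.03,z0-z-.02],T))
E
```

```text
0.044 front edge of disc [268.68956461 131.91320195] tip top [264.7176436  149.55593764]
0.044 front edge of disc [359.97167854 131.84642818] tip top [363.96521069 149.48257283]
0.048 front edge of disc [267.8208305  132.53120955] tip top [263.68920144 150.59468113]
0.048 front edge of disc [360.84020615 132.46313989] tip top [364.99386882 150.51974979]
0.0515 front edge of disc [267.03310285 133.09159008] tip top [262.75369542 151.53955758]
0.0515 front edge of disc [361.62774542 133.02234455] tip top [365.92956968 151.46319965]
```

View pics/w6c.png

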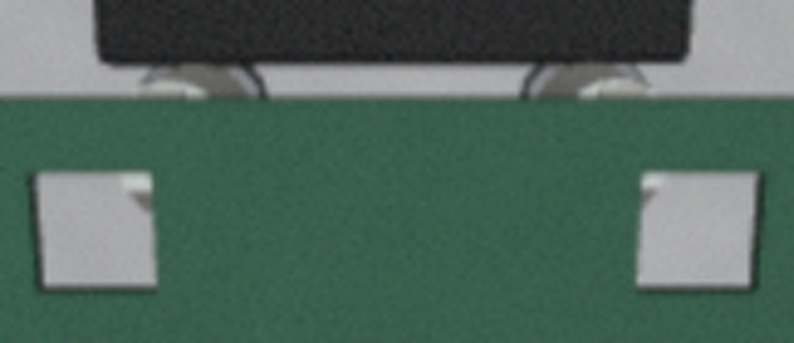

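Lateral alignment matches: the tip corners show symmetrically in both holes at (264,152) and (365,152). I lower to just above the tips and look through the holes.

```bash
python3 -m inch '[0,0,0,0,0,6,0.9, 0,0,0,0,0,14,0.9, 0,0,0,0,0,20,0.9, 0,0,0,0,0,24,0.9, 0,0,0,0,0,25,0.9, 0,0,0,0,0,25,0.9, 0,0,0,0,0,25,0.9, 0,0,0,0,0,25,0.9]' && python3 - <<'E'
from h import *
o,d,T=snap("wrist","w7");print(o["t"],o["eef_pos"],o["contact_force"])
c=d["color"];a=cv2.resize(c[115:185,234:396],None,fx=4.9,fy=4.9,interpolation=cv2.INTER_CUBIC)
s=snap("scene","scene7")[1]["color"];b=cv2.resize(s[120:190,334:420],None,fx=4.9,fy=4.9,interpolation=cv2.INTER_CUBIC)
b=cv2.copyMakeBorder(b,0,0,0,a.shape[1]-b.shape[1],cv2.BORDER_CONSTANT)
cv2.imwrite("pics/w7c.png",cv2.convertScaleAbs(a,alpha=1.3)[:,:,::-1]);cv2.imwrite("pics/s7c.png",cv2.resize(s[120:200,334:434],None,fx=6,fy=6,interpolation=cv2.INTER_CUBIC)[:,:,::-1])
E
```

```text
t: 9.35
eef_pos: [0.5406, 0.154, 0.1025]
ee_rot: [[0.995, -0.1, 0.0], [-0.1, -0.995, 0.0], [0.0, -0.0, -1.0]]
contact_force: [0.6, 0.2, -1.0]
gripper_width: 0.343
9.35 [0.54060401 0.15398727 0.1025286 ] [ 0.57210891  0.2056913  -1.04083933]
```

View pics/w7c.png

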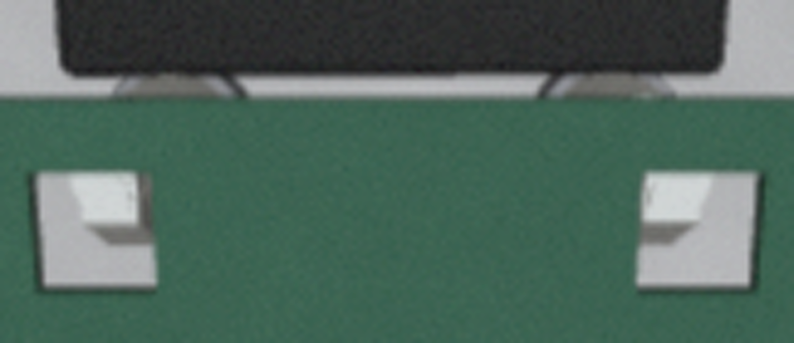

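View pics/s7c.png

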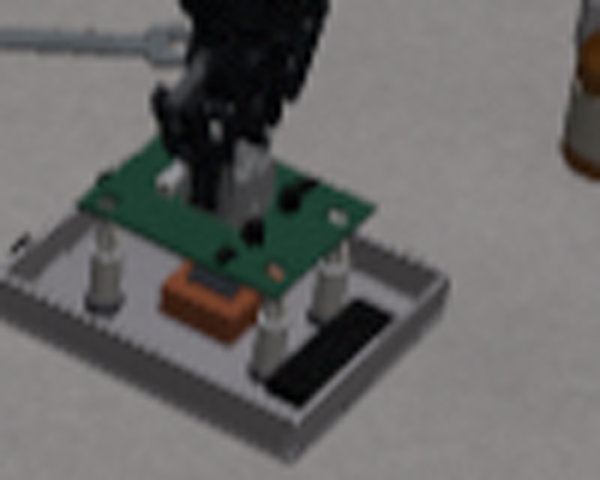

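```bash
python3 - <<'E'
from h import *
d=np.load("pics/w7.npz");T=np.array(d["hand_eye"]);z0=.1025
f=lambda P:((proj(d,P,T)-[234,115])*4.9).round(1)
for z in(.064,.068,.0715):
    print(z,[f([.052-.0025,.00165+s*.0325,z0-z]) for s in(-1,1)],[f([.052-.0025,.00165+s*.0275,z0-z]) for s in(-1,1)])
E
```

```text
0.064 [array([ 92. , 229.4]), array([695.4, 229. ])] [array([138.4, 229.4]), array([649., 229.])]
0.068 [array([ 84.9, 236.7]), array([702.5, 236.3])] [array([132.4, 236.7]), array([655. , 236.3])]
0.0715 [array([ 78.3, 243.4]), array([709.1, 242.9])] [array([126.8, 243.3]), array([660.6, 242.9])]
```

```bash
python3 - <<'E'
from h import *
d=np.load("pics/w7.npz");T=np.array(d["hand_eye"])
f=lambda P:((proj(d,P,T)-[234,115])*4.9).round(1)
for zt in(.024,.025,.0265):print(zt,f([.058,-.0343,zt]),f([.058,.0377,zt]),f([.046,-.0343,zt]),"under rear",f([.046,.0377,zt+.004]),"edge",f([.065,0,zt]))
E
```

```text
0.024 [ 22.6 171.3] [765.7 170.7] [ 32.  292.3] under rear [747.6 282.7] edge [376.3  97.5]
0.025 [ 25.  169.7] [763.3 169.1] [ 34.2 290. ] under rear [745.4 280.5] edge [376.4  96.4]
0.0265 [ 28.5 167.3] [759.8 166.8] [ 37.6 286.5] under rear [742.2 277.2] edge [376.6  94.7]
```

Seen close, the tips sit about 1.2 mm further +x than the first fit. I shift and lower so that the tips enter the holes.

```bash
python3 -m inch '[0,0,0,0.6,0,0,0.9, 0,0,0,1.2,0,0,0.9, 0,0,0,1.2,0,3,0.9, 0,0,0,1.2,0,6,0.9, 0,0,0,1.2,0,9,0.9, 0,0,0,1.2,0,11,0.9, 0,0,0,1.2,0,12,0.9, 0,0,0,1.2,0,12,0.9]' && python3 - <<'E'
from h import *
o,d,T=snap("wrist","w8");print(o["t"],o["eef_pos"],o["contact_force"],o["moment"])
c=d["color"];a=cv2.resize(c[115:185,234:396],None,fx=4.9,fy=4.9,interpolation=cv2.INTER_CUBIC)
s=snap("scene","scene8")[1]["color"]
cv2.imwrite("pics/w8c.png",cv2.convertScaleAbs(a,alpha=1.3)[:,:,::-1]);cv2.imwrite("pics/s8c.png",cv2.resize(s[120:200,334:434],None,fx=6,fy=6,interpolation=cv2.INTER_CUBIC)[:,:,::-1])
E
```

```text
t: 10.25
eef_pos: [0.5415, 0.1538, 0.0901]
ee_rot: [[0.995, -0.1, -0.0], [-0.1, -0.995, -0.0], [-0.0, 0.0, -1.0]]
contact_force: [0.0, 0.1, -2.0]
gripper_width: 0.343
10.25 [0.54148534 0.15379543 0.09007957] [ 0.02577804  0.07523994 -2.02165253] [-0.03225427 -0.01563826 -0.00875414]
```

View pics/w8c.png

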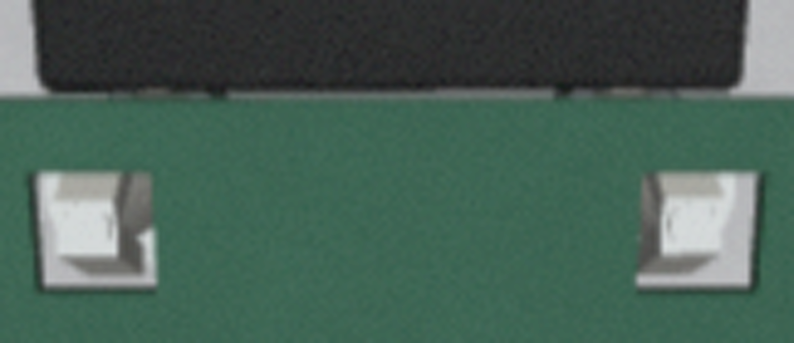

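View pics/s8c.png

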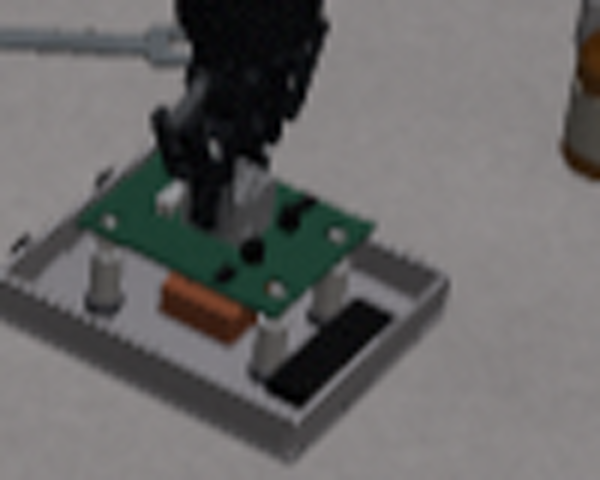

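All tips show through the holes. Both are about 0.8 mm toward tool -y and level in x. I correct y and lower further, watching the force.

```bash
python3 -m inch '[0,0,0,0.1,-0.4,0,0.9, 0,0,0,0.2,-0.7,0,0.9, 0,0,0,0.2,-0.7,2,0.9, 0,0,0,0.2,-0.7,3.5,0.9, 0,0,0,0.2,-0.7,5,0.9, 0,0,0,0.2,-0.7,6,0.9, 0,0,0,0.2,-0.7,6,0.9, 0,0,0,0.2,-0.7,6,0.9]' && python3 - <<'E'
from h import *
o,d,T=snap("wrist","w9");print(o["t"],o["eef_pos"],o["contact_force"],o["moment"])
c=d["color"];a=cv2.resize(c[115:185,234:396],None,fx=4.9,fy=4.9,interpolation=cv2.INTER_CUBIC)
cv2.imwrite("pics/w9c.png",cv2.convertScaleAbs(a,alpha=1.3)[:,:,::-1])
E
```

```text
t: 11.15
eef_pos: [0.5421, 0.1545, 0.0843]
ee_rot: [[0.995, -0.1, 0.0], [-0.1, -0.995, 0.0], [0.0, -0.0, -1.0]]
contact_force: [1.7, -0.6, -2.0]
gripper_width: 0.342
11.15 [0.54207832 0.15453349 0.08430903] [ 1.67943934 -0.59386722 -1.9595446 ] [-0.01045054 -0.24278342  0.05901356]
```

View pics/w9c.png

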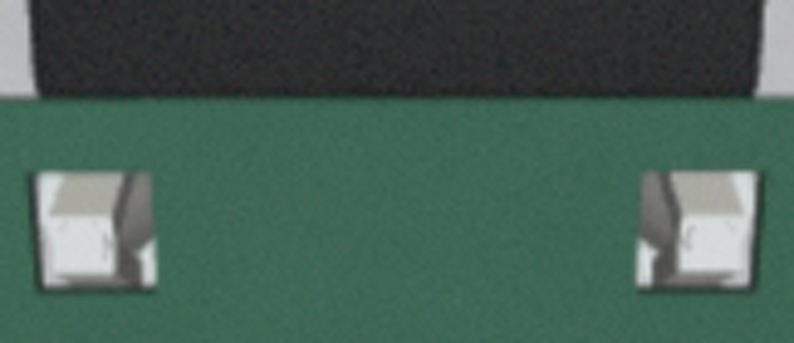

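```bash
python3 -m inch '[0,0,0,0.4,0,0,0.9, 0,0,0,0.7,0,0,0.9, 0,0,0,0.7,0,1,0.9, 0,0,0,0.7,0,2,0.9, 0,0,0,0.7,0,2.5,0.9, 0,0,0,0.7,0,2.5,0.9, 0,0,0,0.7,0,2.5,0.9, 0,0,0,0.7,0,2.5,0.9]' && python3 - <<'E'
from h import *
o=readout.get_obs();print(o["t"],o["eef_pos"],o["contact_force"],o["moment"])
E
```

```text
t: 12.0
eef_pos: [0.5426, 0.1545, 0.0822]
ee_rot: [[0.995, -0.1, 0.0], [-0.1, -0.995, 0.0], [0.0, -0.0, -1.0]]
contact_force: [-1.7, 0.2, 6.9]
gripper_width: 0.34
12.0 [0.54259505 0.15449138 0.08221746] [-1.73717845  0.16655836  6.91227313] [-0.03408993  0.43237551  0.0287832 ]
```

The board is now on the barbs (about 9 N in total). I relax slightly, check, then open.

```bash
python3 -m inch '[0,0,0,-0.3,0,-0.5,0.9, 0,0,0,-0.3,0,-0.7,0.9, 0,0,0,-0.3,0,-0.7,0.9, 0,0,0,-0.3,0,-0.7,0.6, 0,0,0,-0.3,0,-0.7,0.4, 0,0,0,-0.3,0,-0.7,0.4, 0,0,0,-0.3,0,-0.7,0.4, 0,0,0,-0.3,0,-0.7,0.4]' && python3 - <<'E'
from h import *
o,d,T=snap("wrist","w10");print(o["t"],o["eef_pos"],o["contact_force"],o["moment"])
s=snap("scene","scene10")[1]["color"]
cv2.imwrite("pics/s10c.png",cv2.resize(s[120:200,334:434],None,fx=6,fy=6,interpolation=cv2.INTER_CUBIC)[:,:,::-1])
E
```

```text
t: 12.8
eef_pos: [0.5423, 0.1544, 0.0825]
ee_rot: [[0.995, -0.1, 0.0], [-0.1, -0.995, -0.0], [0.0, 0.0, -1.0]]
contact_force: [-0.0, 0.0, -0.7]
gripper_width: 0.601
12.8 [0.54228042 0.15444774 0.08249594] [-0.03172741  0.00356215 -0.74503195] [-0.01259405  0.06086093  0.01049601]
```

View pics/w10.png

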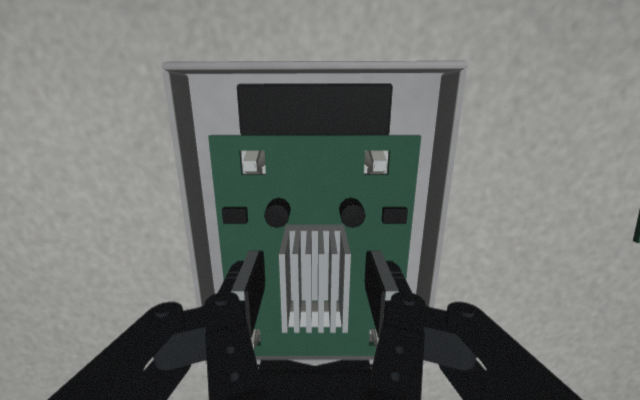

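View pics/s10c.png

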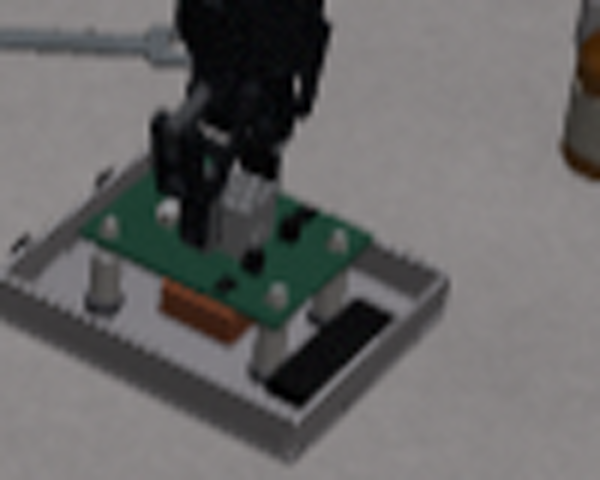

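All four tips stand in their holes and the board lies level. I raise, back to pad0 and close the fingers to push.

```bash
python3 -m inch '[0,0,0,0,0,-8,0.4, 0,0,0,0,0,-22,0.4, 0,0,0,0,0,-38,0.4, 0,0,0,0,0,-48,0.4, 0,0,0,-10,0,-50,0.4, 0,0,0,-30,0,-50,1, 0,0,0,-47,0,-50,1, 0,0,0,-52,0,-50,1]' && python3 -m inch '[0,0,0,0,0,0,1, 0,0,0,0,0,0,1, 0,0,0,0,0,6,1, 0,0,0,0,0,18,1, 0,0,0,0,0,30,1, 0,0,0,0,0,38,1, 0,0,0,0,0,40,1, 0,0,0,0,0,40,1]' && python3 - <<'E'
from h import *
o,d,T=snap("wrist","w11");print(o["t"],o["eef_pos"],o["contact_force"],o["moment"])
s=snap("scene","scene11")[1]["color"]
cv2.imwrite("pics/s11c.png",cv2.resize(s[120:200,324:424],None,fx=6,fy=6,interpolation=cv2.INTER_CUBIC)[:,:,::-1])
E
```

```text
t: 13.7
eef_pos: [0.488, 0.1595, 0.1322]
ee_rot: [[0.995, -0.1, -0.002], [-0.1, -0.995, -0.001], [-0.002, 0.001, -1.0]]
contact_force: [0.5, -0.0, -0.0]
gripper_width: 0.092
t: 14.5
eef_pos: [0.4902, 0.1595, 0.0918]
ee_rot: [[0.995, -0.1, -0.001], [-0.1, -0.995, -0.0], [-0.001, 0.001, -1.0]]
contact_force: [-0.1, -1.3, 1.0]
gripper_width: 0.001
14.5 [0.49020921 0.15953552 0.09178243] [-0.07134058 -1.2658956   1.02646112] [-0.04502495 -0.01918304  0.02344152]
```

View pics/w11.png

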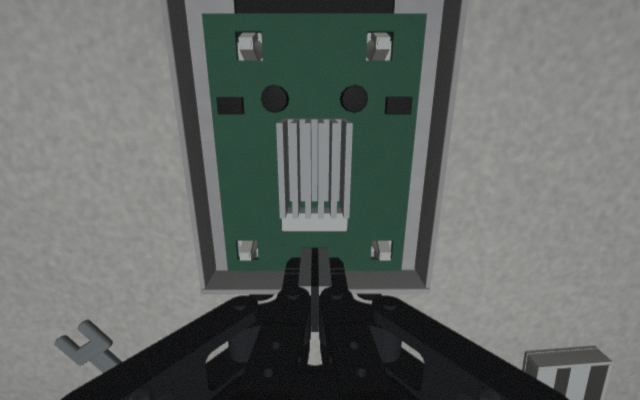

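View pics/s11c.png

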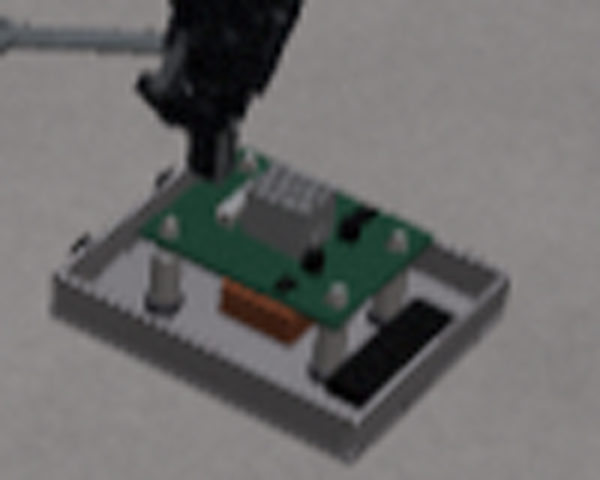

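The shut fingers stand above pad0, between the rear tips (248,250) and (381,250). I press down gently.

```bash
python3 -m inch '[0,0,0,0,0,3,1, 0,0,0,0,0,6,1, 0,0,0,0,0,9,1, 0,0,0,0,0,11,1, 0,0,0,0,0,12,1, 0,0,0,0,0,12.5,1, 0,0,0,0,0,13,1, 0,0,0,0,0,13,1]'
```

```text
t: 15.4
eef_pos: [0.4905, 0.1597, 0.0795]
ee_rot: [[0.995, -0.1, -0.0], [-0.1, -0.995, 0.0], [-0.0, -0.0, -1.0]]
contact_force: [-0.6, -0.4, 0.1]
gripper_width: -0.001
```

```bash
python3 -m inch '[0,0,0,0,0,0.4,1, 0,0,0,0,0,0.8,1, 0,0,0,0,0,1.2,1, 0,0,0,0,0,1.6,1, 0,0,0,0,0,2,1, 0,0,0,0,0,2.4,1, 0,0,0,0,0,2.4,1, 0,0,0,0,0,2.4,1]'
```

```text
t: 16.2
eef_pos: [0.4906, 0.1597, 0.0772]
ee_rot: [[0.995, -0.1, 0.0], [-0.1, -0.995, 0.0], [0.0, -0.0, -1.0]]
contact_force: [-0.8, 0.4, 4.8]
gripper_width: 0.002
```

```bash
python3 -m inch '[0,0,0,0,0,0.4,1, 0,0,0,0,0,0.8,1, 0,0,0,0,0,1.2,1, 0,0,0,0,0,1.6,1, 0,0,0,0,0,2,1, 0,0,0,0,0,2.4,1, 0,0,0,0,0,2.4,1, 0,0,0,0,0,2.4,1]'
```

```text
t: 17.0
eef_pos: [0.4906, 0.1598, 0.0749]
ee_rot: [[0.995, -0.1, 0.0], [-0.1, -0.995, 0.0], [0.0, -0.0, -1.0]]
contact_force: [-0.7, 0.0, 6.5]
gripper_width: 0.0
```

```bash
python3 -m inch '[0,0,0,0,0,0.4,1, 0,0,0,0,0,0.8,1, 0,0,0,0,0,1.2,1, 0,0,0,0,0,1.6,1, 0,0,0,0,0,2,1, 0,0,0,0,0,2.4,1, 0,0,0,0,0,2.4,1, 0,0,0,0,0,2.4,1]'; python3 -m inch '[0,0,0,0,0,0.4,1, 0,0,0,0,0,0.8,1, 0,0,0,0,0,1.2,1, 0,0,0,0,0,1.6,1, 0,0,0,0,0,2,1, 0,0,0,0,0,2,1, 0,0,0,0,0,2,1, 0,0,0,0,0,2,1]'
```

```text
t: 17.8
eef_pos: [0.4905, 0.1597, 0.0722]
ee_rot: [[0.995, -0.1, -0.0], [-0.1, -0.995, -0.0], [-0.0, 0.0, -1.0]]
contact_force: [-0.7, 0.4, 3.7]
gripper_width: -0.0
t: 18.6
eef_pos: [0.4905, 0.1596, 0.0702]
ee_rot: [[0.995, -0.1, -0.0], [-0.1, -0.995, -0.0], [-0.0, 0.0, -1.0]]
contact_force: [0.4, 0.3, -0.8]
gripper_width: 0.004
```

```bash
python3 - <<'E'
from h import *
s=snap("scene","scene12")[1]["color"]
cv2.imwrite("pics/s12c.png",cv2.resize(s[120:200,324:424],None,fx=6,fy=6,interpolation=cv2.INTER_CUBIC)[:,:,::-1])
o,d,T=snap("wrist","w12");print(o["contact_force"])
E
```

```text
[-0.45996637  0.73416966  0.22803132]
```

View pics/s12c.png

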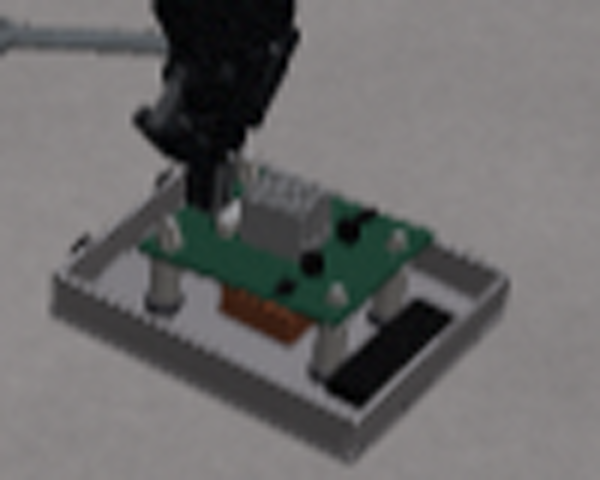

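View pics/w12.png

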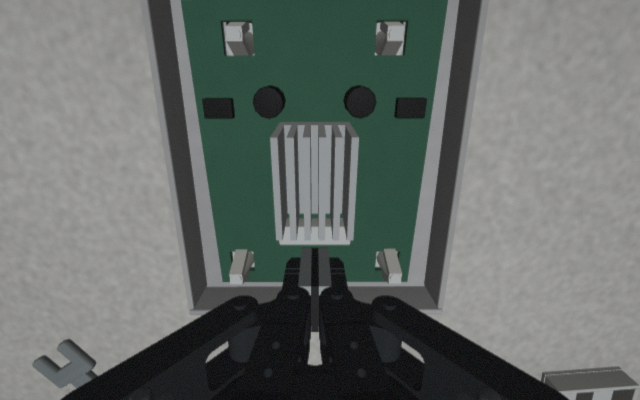

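The rear tips now stand well out of the board and the force has dropped, so that end has clicked. I press on in small steps to feel for the shoulder.

```bash
python3 -m inch '[0,0,0,0,0,0.2,1, 0,0,0,0,0,0.4,1, 0,0,0,0,0,0.6,1, 0,0,0,0,0,0.8,1, 0,0,0,0,0,1.0,1, 0,0,0,0,0,1.0,1, 0,0,0,0,0,1.0,1, 0,0,0,0,0,1.0,1]'
```

```text
t: 19.5
eef_pos: [0.4906, 0.1597, 0.0693]
ee_rot: [[0.995, -0.1, 0.0], [-0.1, -0.995, 0.0], [0.0, -0.0, -1.0]]
contact_force: [-0.2, -0.0, 1.0]
gripper_width: -0.001
```

```bash
python3 -m inch '[0,0,0,0,0,0.2,1, 0,0,0,0,0,0.4,1, 0,0,0,0,0,0.6,1, 0,0,0,0,0,0.8,1, 0,0,0,0,0,0.8,1, 0,0,0,0,0,0.8,1, 0,0,0,0,0,0.8,1, 0,0,0,0,0,0.8,1]'
```

```text
t: 20.3
eef_pos: [0.4906, 0.1597, 0.069]
ee_rot: [[0.995, -0.1, 0.0], [-0.1, -0.995, 0.0], [0.0, -0.0, -1.0]]
contact_force: [-2.9, -0.3, 8.2]
gripper_width: -0.004
```

```bash
python3 -m inch '[0,0,0,0,0,0.1,1, 0,0,0,0,0,0.2,1, 0,0,0,0,0,0.3,1, 0,0,0,0,0,0.3,1, 0,0,0,0,0,0.3,1, 0,0,0,0,0,0.3,1, 0,0,0,0,0,0.3,1, 0,0,0,0,0,0.3,1]'; python3 - <<'E'
from h import *
o,d,T=snap("wrist","w13");print(o["contact_force"],o["moment"])
cv2.imwrite("pics/w13c.png",cv2.resize(d["color"][230:310,200:440],None,fx=3.3,fy=3.3,interpolation=cv2.INTER_CUBIC)[:,:,::-1])
E
```

```text
t: 21.1
eef_pos: [0.4906, 0.1597, 0.0689]
ee_rot: [[0.995, -0.1, 0.0], [-0.1, -0.995, 0.0], [0.0, -0.0, -1.0]]
contact_force: [-3.5, -0.5, 11.6]
gripper_width: -0.003
[-3.48729172 -0.47200214 11.58731911] [-0.1313033   0.43684307  0.03793854]
```

View pics/w13c.png

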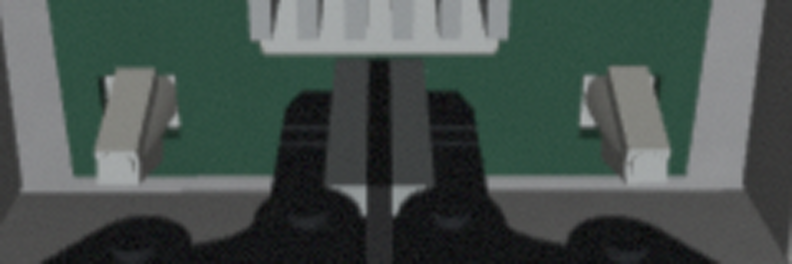

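The rear end is hard and home: at 11.6 N it moved no further (z 68.9 mm). Now the front end, pad1.

```bash
python3 -m inch '[0,0,0,0,0,-10,1, 0,0,0,0,0,-30,1, 0,0,0,0,0,-50,1, 0,0,0,15,0,-57,1, 0,0,0,45,0,-57,1, 0,0,0,80,0,-57,1, 0,0,0,98,0,-57,1, 0,0,0,104,0,-57,1]' && python3 -m inch '[0,0,0,0,0,0,1, 0,0,0,0,0,0,1, 0,0,0,0,0,10,1, 0,0,0,0,0,22,1, 0,0,0,0,0,32,1, 0,0,0,0,0,37,1, 0,0,0,0,0,38,1, 0,0,0,0,0,38,1]' && python3 - <<'E'
from h import *
o,d,T=snap("wrist","w14");print(o["t"],o["eef_pos"],o["contact_force"],o["moment"])
s=snap("scene","scene14")[1]["color"]
cv2.imwrite("pics/s14c.png",cv2.resize(s[120:200,324:424],None,fx=6,fy=6,interpolation=cv2.INTER_CUBIC)[:,:,::-1])
E
```

```text
t: 21.95
eef_pos: [0.5959, 0.149, 0.1256]
ee_rot: [[0.995, -0.101, 0.001], [-0.101, -0.995, 0.0], [0.001, -0.0, -1.0]]
contact_force: [-0.1, 0.2, 0.3]
gripper_width: 0.003
t: 22.75
eef_pos: [0.5939, 0.1493, 0.0869]
ee_rot: [[0.995, -0.1, -0.0], [-0.1, -0.995, -0.0], [-0.0, 0.0, -1.0]]
contact_force: [-0.3, -0.3, 0.3]
gripper_width: -0.001
22.75 [0.59390816 0.14925381 0.08687462] [-0.33295385 -0.27705965  0.31550153] [-0.00925536 -0.00389775 -0.01439336]
```

View pics/w14.png

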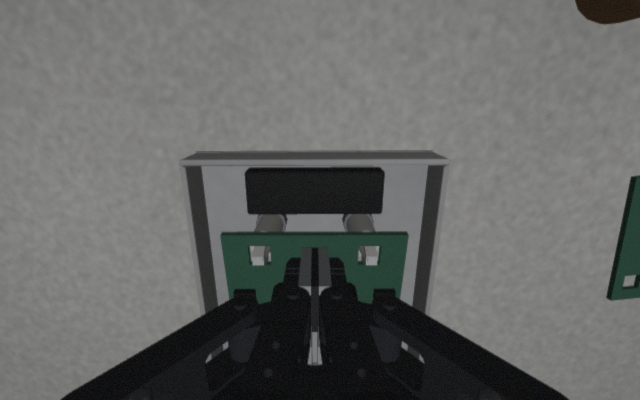

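View pics/s14c.png

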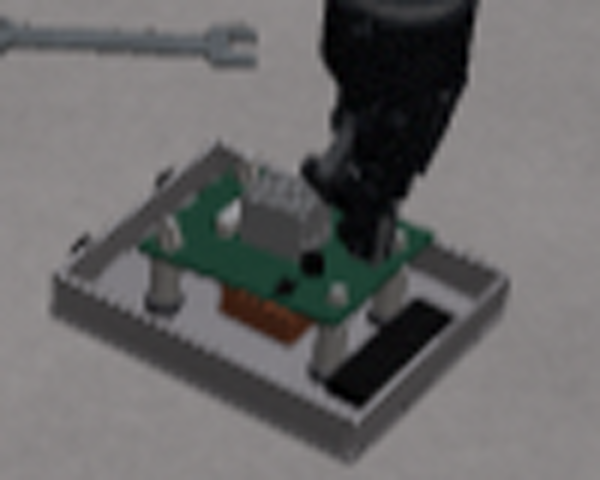

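The fingers are above pad1, between the front tips (259,256) and (370,256). I press gently.

```bash
python3 -m inch '[0,0,0,0,0,2,1, 0,0,0,0,0,4,1, 0,0,0,0,0,6,1, 0,0,0,0,0,7,1, 0,0,0,0,0,8,1, 0,0,0,0,0,8.4,1, 0,0,0,0,0,8.4,1, 0,0,0,0,0,8.4,1]'; python3 -m inch '[0,0,0,0,0,0.4,1, 0,0,0,0,0,0.8,1, 0,0,0,0,0,1.2,1, 0,0,0,0,0,1.6,1, 0,0,0,0,0,2,1, 0,0,0,0,0,2,1, 0,0,0,0,0,2,1, 0,0,0,0,0,2,1]'
```

```text
t: 23.65
eef_pos: [0.594, 0.1493, 0.0788]
ee_rot: [[0.995, -0.1, 0.0], [-0.1, -0.995, 0.0], [0.0, -0.0, -1.0]]
contact_force: [-0.2, -0.1, 0.6]
gripper_width: 0.0
t: 24.45
eef_pos: [0.5942, 0.1493, 0.0769]
ee_rot: [[0.995, -0.1, 0.0], [-0.1, -0.995, 0.0], [0.0, -0.0, -1.0]]
contact_force: [-0.1, -0.2, 4.9]
gripper_width: -0.003
```

```bash
python3 -m inch '[0,0,0,0,0,0.4,1, 0,0,0,0,0,0.8,1, 0,0,0,0,0,1.2,1, 0,0,0,0,0,1.6,1, 0,0,0,0,0,2,1, 0,0,0,0,0,2.4,1, 0,0,0,0,0,2.4,1, 0,0,0,0,0,2.4,1]'; python3 -m inch '[0,0,0,0,0,0.4,1, 0,0,0,0,0,0.8,1, 0,0,0,0,0,1.2,1, 0,0,0,0,0,1.6,1, 0,0,0,0,0,2,1, 0,0,0,0,0,2.2,1, 0,0,0,0,0,2.2,1, 0,0,0,0,0,2.2,1]'
```

```text
t: 25.25
eef_pos: [0.5942, 0.1493, 0.0746]
ee_rot: [[0.995, -0.1, 0.0], [-0.1, -0.995, 0.0], [0.0, -0.0, -1.0]]
contact_force: [-0.7, 0.3, 6.3]
gripper_width: -0.007
t: 26.05
eef_pos: [0.594, 0.1493, 0.0721]
ee_rot: [[0.995, -0.1, 0.0], [-0.1, -0.995, -0.0], [0.0, 0.0, -1.0]]
contact_force: [1.0, 0.2, 2.5]
gripper_width: -0.002
```

```bash
python3 -m inch '[0,0,0,0,0,0.4,1, 0,0,0,0,0,0.8,1, 0,0,0,0,0,1.2,1, 0,0,0,0,0,1.6,1, 0,0,0,0,0,2,1, 0,0,0,0,0,2,1, 0,0,0,0,0,2,1, 0,0,0,0,0,2,1]'; python3 -m inch '[0,0,0,0,0,0.2,1, 0,0,0,0,0,0.4,1, 0,0,0,0,0,0.6,1, 0,0,0,0,0,0.8,1, 0,0,0,0,0,0.8,1, 0,0,0,0,0,0.8,1, 0,0,0,0,0,0.8,1, 0,0,0,0,0,0.8,1]'
```

```text
t: 26.85
eef_pos: [0.5933, 0.1491, 0.0697]
ee_rot: [[0.995, -0.1, -0.001], [-0.1, -0.995, -0.0], [-0.001, 0.0, -1.0]]
contact_force: [0.8, 0.1, 0.1]
gripper_width: -0.002
t: 27.65
eef_pos: [0.594, 0.1492, 0.0694]
ee_rot: [[0.995, -0.1, 0.0], [-0.1, -0.995, 0.0], [0.0, -0.0, -1.0]]
contact_force: [-0.7, 0.0, -1.1]
gripper_width: -0.002
```

```bash
python3 -m inch '[0,0,0,0,0,0.2,1, 0,0,0,0,0,0.4,1, 0,0,0,0,0,0.6,1, 0,0,0,0,0,0.8,1, 0,0,0,0,0,0.8,1, 0,0,0,0,0,0.8,1, 0,0,0,0,0,0.8,1, 0,0,0,0,0,0.8,1]'
```

```text
t: 28.45
eef_pos: [0.594, 0.1493, 0.0686]
ee_rot: [[0.995, -0.1, 0.0], [-0.1, -0.995, 0.0], [0.0, -0.0, -1.0]]
contact_force: [0.3, -0.7, 0.1]
gripper_width: -0.002
```

```bash
python3 -m inch '[0,0,0,0,0,0.2,1, 0,0,0,0,0,0.4,1, 0,0,0,0,0,0.5,1, 0,0,0,0,0,0.5,1, 0,0,0,0,0,0.5,1, 0,0,0,0,0,0.5,1, 0,0,0,0,0,0.5,1, 0,0,0,0,0,0.5,1]'
```

```text
t: 29.25
eef_pos: [0.594, 0.1493, 0.0681]
ee_rot: [[0.995, -0.1, 0.0], [-0.1, -0.995, 0.0], [0.0, -0.0, -1.0]]
contact_force: [0.2, -0.1, -0.5]
gripper_width: -0.002
```

```bash
python3 -m inch '[0,0,0,0,0,0.2,1, 0,0,0,0,0,0.4,1, 0,0,0,0,0,0.6,1, 0,0,0,0,0,0.6,1, 0,0,0,0,0,0.6,1, 0,0,0,0,0,0.6,1, 0,0,0,0,0,0.6,1, 0,0,0,0,0,0.6,1]'
```

```text
t: 30.05
eef_pos: [0.594, 0.1492, 0.0679]
ee_rot: [[0.995, -0.1, 0.0], [-0.1, -0.995, 0.0], [0.0, -0.0, -1.0]]
contact_force: [-2.1, -1.6, 4.9]
gripper_width: 0.002
```

```bash
python3 -m inch '[0,0,0,0,0,0.1,1, 0,0,0,0,0,0.2,1, 0,0,0,0,0,0.3,1, 0,0,0,0,0,0.4,1, 0,0,0,0,0,0.4,1, 0,0,0,0,0,0.4,1, 0,0,0,0,0,0.4,1, 0,0,0,0,0,0.4,1]'; python3 - <<'E'
from h import *
o,d,T=snap("wrist","w15");print(o["contact_force"],o["moment"])
E
```

```text
t: 30.85
eef_pos: [0.5941, 0.1493, 0.0679]
ee_rot: [[0.995, -0.1, 0.0], [-0.1, -0.995, 0.0], [0.0, -0.0, -1.0]]
contact_force: [-3.2, -0.2, 8.4]
gripper_width: -0.003
[-3.178916   -0.21415755  8.36642696] [-0.20616097  0.45788314  0.03652051]
```

View pics/w15.png

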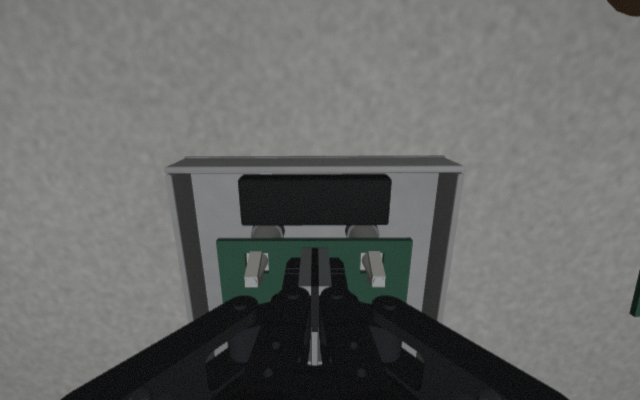

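The front end is home too: z held at 67.9 mm between 4.9 and 8.4 N. I go back for one confirming press on pad0 with the board level, since that end should now also stop near 68 mm.

```bash
python3 -m inch '[0,0,0,0,0,-10,1, 0,0,0,0,0,-30,1, 0,0,0,0,0,-50,1, 0,0,0,-15,0,-57,1, 0,0,0,-45,0,-57,1, 0,0,0,-80,0,-57,1, 0,0,0,-98,0,-57,1, 0,0,0,-104,0,-57,1]' && python3 -m inch '[0,0,0,0,0,0,1, 0,0,0,0,0,10,1, 0,0,0,0,0,25,1, 0,0,0,0,0,40,1, 0,0,0,0,0,49,1, 0,0,0,0,0,53,1, 0,0,0,0,0,54,1, 0,0,0,0,0,54,1]' && python3 - <<'E'
from h import *
o,d,T=snap("wrist","w16");print(o["eef_pos"],o["contact_force"],o["moment"])
s=snap("scene","scene16")[1]["color"]
cv2.imwrite("pics/s16c.png",cv2.resize(s[120:200,324:424],None,fx=6,fy=6,interpolation=cv2.INTER_CUBIC)[:,:,::-1])
E
```

```text
t: 31.7
eef_pos: [0.4873, 0.1595, 0.1237]
ee_rot: [[0.995, -0.099, -0.002], [-0.099, -0.995, -0.001], [-0.002, 0.001, -1.0]]
contact_force: [-0.3, 0.2, -0.5]
gripper_width: 0.002
t: 32.5
eef_pos: [0.4909, 0.1597, 0.0702]
ee_rot: [[0.995, -0.1, 0.0], [-0.1, -0.995, 0.0], [0.0, -0.0, -1.0]]
contact_force: [-0.2, -1.4, 0.1]
gripper_width: 0.002
[0.49088454 0.15971521 0.07015208] [-0.23144866 -1.41136452  0.11532209] [ 0.01778686  0.06338821 -0.00245651]
```

View pics/s16c.png

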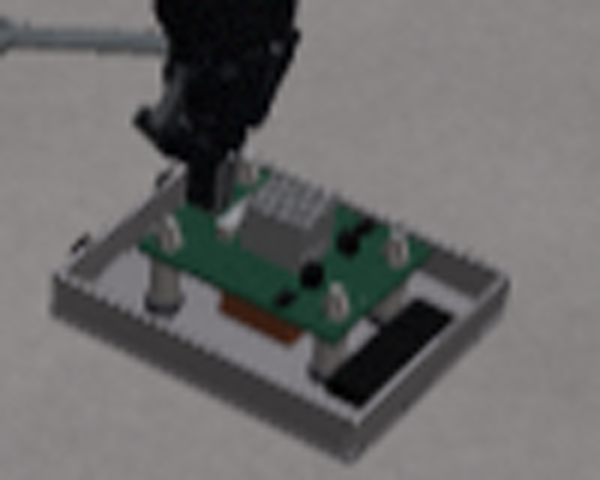

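View pics/w16.png

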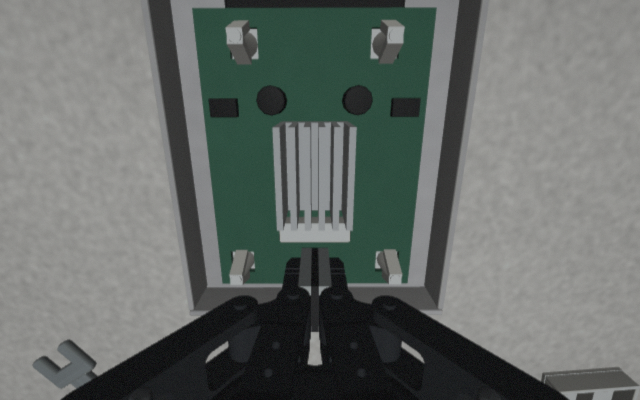

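All four tips stand out alike. Now the slow confirming press on pad0.

```bash
python3 -m inch '[0,0,0,0,0,0.3,1, 0,0,0,0,0,0.6,1, 0,0,0,0,0,0.9,1, 0,0,0,0,0,1.2,1, 0,0,0,0,0,1.5,1, 0,0,0,0,0,1.7,1, 0,0,0,0,0,1.7,1, 0,0,0,0,0,1.7,1]'
```

```text
t: 33.4
eef_pos: [0.4905, 0.1596, 0.0684]
ee_rot: [[0.995, -0.1, -0.0], [-0.1, -0.995, -0.0], [-0.0, 0.0, -1.0]]
contact_force: [0.6, 0.7, 0.1]
gripper_width: -0.001
```

```bash
python3 -m inch '[0,0,0,0,0,0.2,1, 0,0,0,0,0,0.4,1, 0,0,0,0,0,0.6,1, 0,0,0,0,0,0.8,1, 0,0,0,0,0,0.8,1, 0,0,0,0,0,0.8,1, 0,0,0,0,0,0.8,1, 0,0,0,0,0,0.8,1]'
```

```text
t: 34.2
eef_pos: [0.4905, 0.1597, 0.0679]
ee_rot: [[0.995, -0.1, -0.0], [-0.1, -0.995, 0.0], [-0.0, -0.0, -1.0]]
contact_force: [-0.5, -0.5, 5.1]
gripper_width: -0.001
```

The rear end stops at 67.9 mm, the same height as the front. I raise clear and check.

```bash
python3 -m inch '[0,0,0,0,0,-8,1, 0,0,0,0,0,-30,1, 0,0,0,0,0,-70,1, 0,0,0,-10,0,-110,1, 0,0,0,-30,0,-150,1, 0,0,0,-50,0,-175,1, 0,0,0,-55,0,-185,1, 0,0,0,-55,0,-185,1]' && python3 -m inch '[0,0,0,0,0,0,0.5, 0,0,0,0,0,0,0.5, 0,0,0,0,0,0,0.5, 0,0,0,0,0,0,0.5, 0,0,0,0,0,0,0.5, 0,0,0,0,0,0,0.5, 0,0,0,0,0,0,0.5, 0,0,0,0,0,0,0.5]' && python3 - <<'E'
from h import *
o,d,T=snap("wrist","w17");print(o["t"],o["eef_pos"],o["contact_force"])
a=cv2.resize(d["color"][0:180,190:430],None,fx=3.2,fy=3.2,interpolation=cv2.INTER_CUBIC);cv2.imwrite("pics/w17c.png",a[:,:,::-1])
s=snap("scene","scene17")[1]["color"]
cv2.imwrite("pics/s17c.png",cv2.resize(s[120:200,324:424],None,fx=6,fy=6,interpolation=cv2.INTER_CUBIC)[:,:,::-1])
E
```

```text
t: 35.0
eef_pos: [0.4362, 0.1655, 0.2541]
ee_rot: [[0.995, -0.1, 0.003], [-0.1, -0.995, 0.001], [0.003, -0.001, -1.0]]
contact_force: [0.1, 0.9, -0.1]
gripper_width: 0.005
t: 35.8
eef_pos: [0.4358, 0.1652, 0.2526]
ee_rot: [[0.995, -0.1, 0.0], [-0.1, -0.995, 0.0], [0.0, -0.0, -1.0]]
contact_force: [0.0, 0.6, 0.0]
gripper_width: 0.499
35.8 [0.43581336 0.16517898 0.25260807] [0.04196973 0.6341623  0.03344771]
```

View pics/w17c.png

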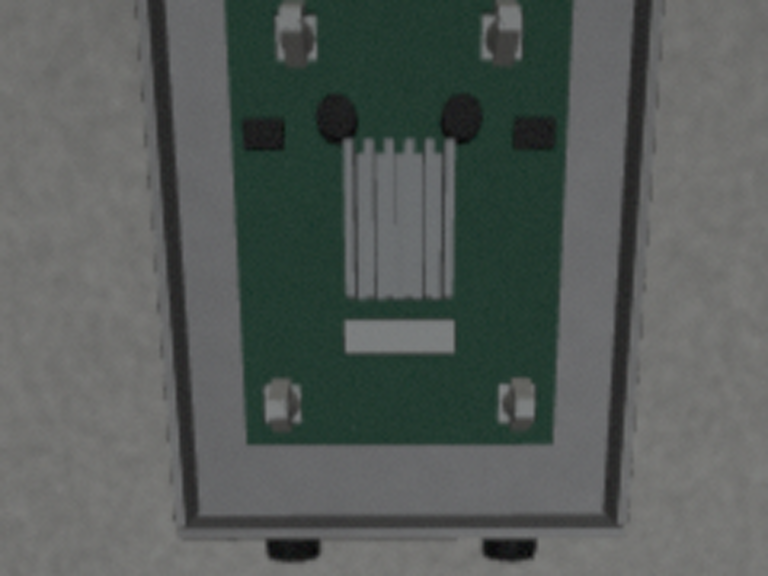

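View pics/scene17.png

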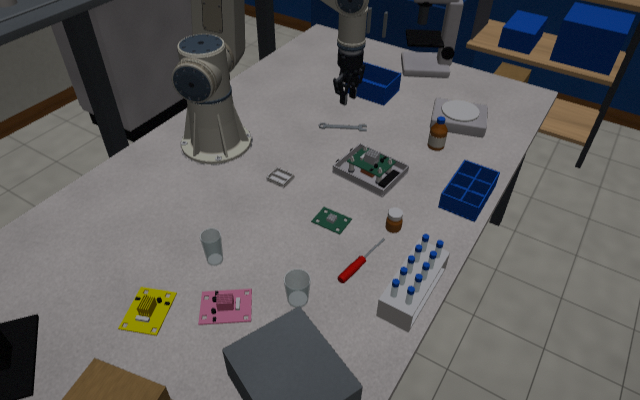

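View pics/s17c.png

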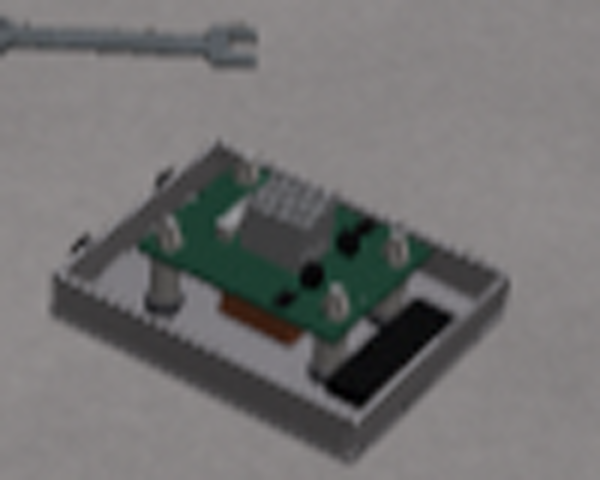

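The board sits level in the tray with all four tips through it. The robot is clear, and the other items are where they were. Handing in.

```bash
python3 - <<'E'
from cell import order
print(order.hand_in())
E
```

```text
the job is handed in; nothing more can be done
None
```

The large green board is on the four standoffs and, by feel and by eye, fully home. I gripped it by its heat sink, laid it on the tips and let go. Then I pushed pad0 down and after it pad1, using the shut fingers. The job was handed in at about 36 s, with the robot clear.

**Clicks:** At each end the force fell to about zero partway down and then rose again against a hard stop. The snap joints cannot be read directly, so the four clicks are inferred from this and from the pictures.

**Height:** The rear end first stopped at tool height 68.9 mm while the board was still tilted. Pressed again with the board level, it stopped at 67.9 mm, the same as the front.

**Force:** The highest push I read was 11.6 N. Force is read only at the end of each move, so short peaks in between would not show.

**Last pictures:** All four tips stand out alike above a level board, and nothing else on the bench looks moved.

**Disagreements:**
- The first standoff fit from high up was off by about 2 mm in x and 0.7 mm in y. I corrected this from close views through the holes, and from the side force, before the board went down.
- One carrying move used the wrong axes and stopped above the tray instead of behind it, touching nothing.

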